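# Load the piston washer, nest the parts bowls and start the wash

## Task

Take every piston out of its parts bowl and lower it gently into the washer's tank, so that it stands upright on the tank floor and is not dropped or banged down. When all are in, start the wash: twist the start key clockwise to its stop and let go, so that it springs back. Also nest all four empty bowls one inside another into a single straight stack standing on the bench, and leave the other things on the bench where they are.

Things in the scene. Friction and masses are not known exactly. Their poses are not given: they have to be found in the camera images.
- bowl1: Round steel parts bowl, one of four alike: 106 mm across the rim, 52 mm high, foot 72 mm across and solid: inner floor (75 mm across) 24 mm above the underside. Wall 4 mm, flaring, then an upright rim band over the top 14 mm (outer radius 53, inner 49). Nested, each bowl stands 24 mm above the one it sits in. Origin: centre of the underside; z up.
- piston1: Aluminium piston standing upright, dome up, on the floor of a parts bowl (some bowls are empty: the piston may be absent): 50 mm diameter, 74 mm high, straight-sided up to 62 mm with a rounded crown above. Origin: centre of its flat underside; z along its axis to the crown. 0.18 kg.
- bowl2: Round steel parts bowl, one of four alike: 106 mm across the rim, 52 mm high, foot 72 mm across and solid: inner floor (75 mm across) 24 mm above the underside. Wall 4 mm, flaring, then an upright rim band over the top 14 mm (outer radius 53, inner 49). Nested, each bowl stands 24 mm above the one it sits in. Origin: centre of the underside; z up.
- piston2: Aluminium piston standing upright, dome up, on the floor of a parts bowl (some bowls are empty: the piston may be absent): 50 mm diameter, 74 mm high, straight-sided up to 62 mm with a rounded crown above. Origin: centre of its flat underside; z along its axis to the crown. 0.18 kg.
- bowl3: Round steel parts bowl, one of four alike: 106 mm across the rim, 52 mm high, foot 72 mm across and solid: inner floor (75 mm across) 24 mm above the underside. Wall 4 mm, flaring, then an upright rim band over the top 14 mm (outer radius 53, inner 49). Nested, each bowl stands 24 mm above the one it sits in. Origin: centre of the underside; z up.
- piston3: Aluminium piston standing upright, dome up, on the floor of a parts bowl (some bowls are empty: the piston may be absent): 50 mm diameter, 74 mm high, straight-sided up to 62 mm with a rounded crown above. Origin: centre of its flat underside; z along its axis to the crown. 0.18 kg.
- bowl4: Round steel parts bowl, one of four alike: 106 mm across the rim, 52 mm high, foot 72 mm across and solid: inner floor (75 mm across) 24 mm above the underside. Wall 4 mm, flaring, then an upright rim band over the top 14 mm (outer radius 53, inner 49). Nested, each bowl stands 24 mm above the one it sits in. Origin: centre of the underside; z up.
- piston4: Aluminium piston standing upright, dome up, on the floor of a parts bowl (some bowls are empty: the piston may be absent): 50 mm diameter, 74 mm high, straight-sided up to 62 mm with a rounded crown above. Origin: centre of its flat underside; z along its axis to the crown. 0.18 kg.
- washer: Parts washer fixed to the bench: open-topped grey and steel cabinet 240 mm (x) by 230 mm (y), 120 mm high, walls 15 mm thick, empty inside. Origin: centre of its underside; z up.
- tank_floor (a point): Centre of the washer tank's inner floor, 35 mm above the bench; axes those of the washer. The tank is 210 mm (x) by 200 mm (y) inside and 85 mm deep to the rim.
- start_key (a joint): Turn of the washer's start key, rad: 0 at rest, grows clockwise seen from above to the stop at 1.2; a spring (about 0.2 N m) brings it back to 0 when let go. The key is a black upright bar 52 mm long, 14 mm thick and 34 mm tall on a disc of 48 mm.
- key_grip (a point): Grip point of the start key, on its vertical turning axis, 81 mm above the bench and 14 mm below the bar's top; x along the bar (the axes turn with the key).
- switch_box: Grey box 90 x 90 mm, 50 mm high, fixed to the bench, that carries the start key on top. Origin: centre of the underside.
- cylinder_head: Aluminium cylinder head 110 x 260 mm, 117 mm high, lying on the bench; leave alone. Origin: centre of the underside.
- bottle: Clear bottle 64 mm across, 190 mm high; leave alone. Origin: centre of the underside.
- screwdriver: Screwdriver 200 mm long lying on the bench; leave alone. Origin: middle of its length; x along it.
There are look-alikes about, which are no part of the job. What is shaped like the switch_box but orange is not meant.

How it is judged:
By the outcome, as a careful person would: the job done as asked, in the order asked, and still so for the second after the job is handed in, with the robot touching nothing.
Of piston1, piston2, piston3, piston4 only 2 to 4 are there at a start; the rules pass over those that are not, and their reading is None.
At some moment in a run one of bowl1, bowl2, bowl3, bowl4 may be knocked a few centimetres aside while the robot is not near it.
It also fails if it takes over 210 s, if anything falls off the work surface, if the arm or the gripper's body presses on something with over 40 N, if the wrist force passes 120 N, or if a joint passes its speed limit or range.

## Robot

A 6-joint arm with a two-finger parallel gripper is mounted at the origin on the work surface. World frame = base frame: x ahead of the robot, y to its left, z up, the work surface at z = 0. Lengths are in mm, angles in rad, forces in N, time in s.
With the tool pointing down it reaches from about 350 to 975 mm from the base axis. Payload 7.1 kg.
Tool frame: the origin (TCP) lies midway between the tips of the shut fingers; the grasp point (between the pads) lies 19 mm behind it; z points along the fingers, y is the line along which they close (so a half turn about z gives the same grasp; the last joint's range is limited). The gripper opens to 88 mm and grips with 3 to 60 N. Pads are 20 mm wide; open, the fingers measure 115 mm over their backs; the gripper's body (75 mm by 178 mm) begins 61 mm behind the grasp point.
Start: joints at [-1.146, 0.423, 1.63, -0, 1.089, -0.019], TCP at [268.373, -564.429, 222.675] pointing down, gripper open.
Joint ranges: [-3, 3], [-0.9, 2.11], [0.09, 2.58], [-1.31, 4.45], [0.11, 2.69], [-2.54, 2.54]. Speed limits (rad/s): [2.39, 2.39, 3.01, 3.14, 3.14, 3.14].

## Interface

Orientations are given as a rotation vector (axis times angle).
In Python, from workcell import get_obs, get_image, camera_params, close_job gives the robot as it stands.
- The arm moves only by the shell command python3 -m creep 'ROWS' [OPENING]. ROWS is a JSON object of lists of equal length, an entry for each row: "delta_pos": the shift along the tool's x, y, z in m, a list of three; "twist": the turn, a rotation vector about the tool's x, y, z in degrees, a list of three. A call has 1 to 20 rows; each row shifts and turns the commanded pose from where the row before left it, along the tool's axes as they then stand; what a row does not reach is not made up. A row lasts 1/12 s, in which the tool goes at most 41.7 mm and 7.16 degrees, less where a joint would pass 70% of its speed; a pose out of reach is approached as far as the arm can. A call with a gripper value outside its range is refused whole. OPENING is the opening, from 0 (shut) to 1 (fully open), set as the call begins (- or left out, the last holds). The fingers move at their own pace and stop on an object; the grip force is fixed at half the most. Time passes only in rows, so rows that do not move let the fingers close. It gives the time, the measured TCP pose, the force, the opening and the grip force at its end, in the units of the state.
- get_obs(): the state, without advancing time (a new reading comes with each control period).
- get_image(name): name is "side" or "top"; returns (picture, depth): 480x640x3 uint8, red, green, blue; 480x640 float32, mm along the optical axis (not along the pixel's ray), 0 where there is no reading.
- camera_params(name): a dict with "camera_matrix" (3x3 intrinsics, pixels), "extrinsics" (4x4, takes a point from camera to world coordinates). Camera axes: x right, y down, z forward; pixel columns grow to the right and rows downward; lengths in mm; the calibration is good to about 2 mm. A picture is of the moment at which its call begins. camera_params takes no time and is no camera call.
- close_job(): hands the job in; it is judged then, once.
The state is a dict: "t": time; "qpos": joint angles; "qvel": joint speeds; "joint_torque": joint torques, N m; "ee_pos": TCP position; "orientation": TCP orientation; "ft_force": force on the tool from outside, world axes, zero at the start; "moment": the same for the moment, N m; "width": finger opening in mm; "grasp_force": force on a finger pad.
Only numpy, scipy, OpenCV 4.12 (cv2) and the standard library are available. Lean on these libraries where they do the work, as an engineer would, in place of code of your own. Each camera call takes 0.05 s, during which the arm holds its last target. There are 200 camera calls.

## Working session

There is one attempt and no reset: what is moved stays moved. The work goes in short steps, Python scripts to look and compute and a shell command to move; the robot and the scene stay as the last step left them, time stands still between calls to the robot, and variables do not carry over. Pictures are saved under pics/ and viewed, at most 14 in all, crops included, and the job is handed in when it is done.

```bash
mkdir -p pics; ls; python3 - <<'E'
from workcell import *
import cv2,numpy as np
o=get_obs();print({k:np.round(v,3).tolist() for k,v in o.items()})
for n in("top","side"):
    p,d=get_image(n);cv2.imwrite(f"pics/{n}0.png",p[:,:,::-1]);np.save(f"pics/{n}0.npy",d)
    c=camera_params(n);print(n,np.round(c["camera_matrix"],1).tolist(),np.round(c["extrinsics"],3).tolist())
E
```

```text
pics
{'t': 0.0, 'qpos': [-1.146, 0.424, 1.631, -0.0, 1.089, -0.019], 'qvel': [-0.001, -0.0, 0.001, 0.001, 0.001, 0.0], 'joint_torque': [-0.0, -54.464, -27.367, 0.064, 0.023, -0.0], 'ee_pos': [268.153, -563.931, 221.9], 'orientation': [-3.063, -0.691, 0.001], 'ft_force': [0.187, 0.364, 0.095], 'moment': [0.011, -0.031, 0.037], 'grasp_force': 0.0, 'width': 87.855}
top [[464.2, 0.0, 323.0], [0.0, 464.2, 232.3], [0.0, 0.0, 1.0]] [[0.003, -0.977, 0.212, 362.99], [-1.0, -0.003, 0.001, 86.424], [0.0, -0.212, -0.977, 1153.178], [0.0, 0.0, 0.0, 1.0]]
side [[525.5, 0.0, 319.1], [0.0, 525.5, 238.2], [0.0, 0.0, 1.0]] [[-0.826, -0.406, 0.392, -19.46], [-0.564, 0.6, -0.567, 979.894], [-0.006, -0.689, -0.725, 1227.601], [0.0, 0.0, 0.0, 1.0]]
```

View pics/top0.png

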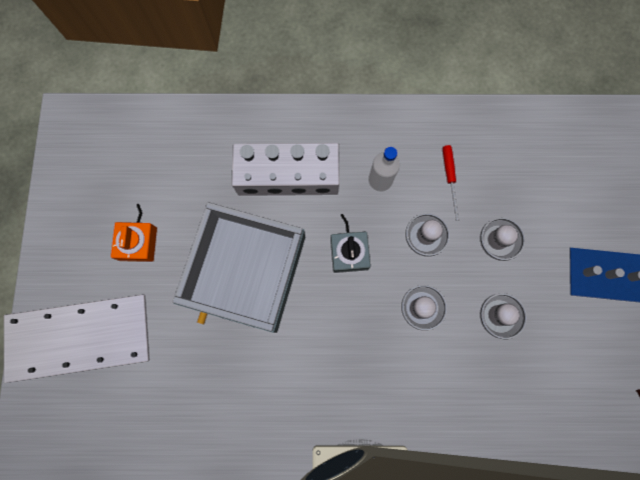

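View pics/side0.png

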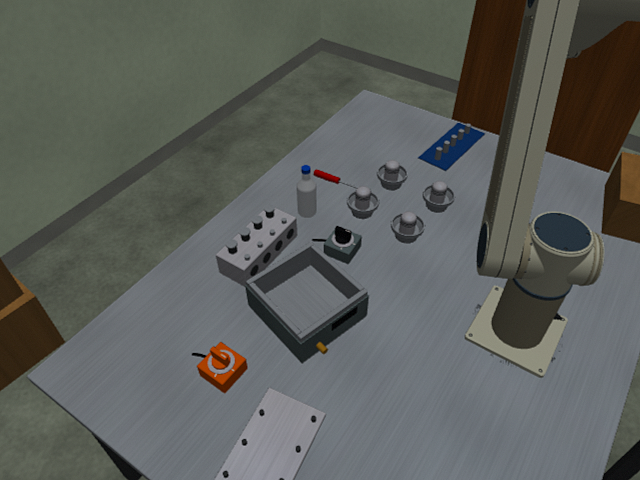

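The top picture shows four bowls, each with a piston, at about (427,234), (502,239), (423,308) and (503,316). The washer is at (240,267). The grey switch box with its black key is at (350,250), and the orange look-alike is at (134,240). I choose the grey one. Next I'll measure with depth and check one close crop.

```bash
cat > h.py <<'E'
from workcell import *
import cv2,numpy as np
from scipy.optimize import least_squares
def cloud(n="top"):
    p,d=get_image(n);c=camera_params(n);K=c["camera_matrix"];E=np.array(c["extrinsics"])
    v,u=np.mgrid[:480,:640];z=d.astype(float)
    P=np.stack([(u-K[0][2])*z/K[0][0],(v-K[1][2])*z/K[1][1],z],-1)@E[:3,:3].T+E[:3,3]
    P[d<=0]=np.nan
    return p,P
def circ(q,R=None):
    f=lambda x:np.hypot(q[:,0]-x[0],q[:,1]-x[1])-(R or x[2])
    r=least_squares(f,[*np.mean(q[:,:2],0),R or 50],loss="soft_l1",f_scale=1.5);return r.x
def near(P,c,r):
    Q=P.reshape(-1,3);Q=Q[np.isfinite(Q[:,0])];return Q[np.hypot(Q[:,0]-c[0],Q[:,1]-c[1])<r]
def zs(Q,a,b): return Q[(Q[:,2]>a)&(Q[:,2]<b)]
E
python3 - <<'E'
from h import *
p,P=cloud("top");_,S=cloud("side")
for u,v in[(427,234),(502,239),(423,308),(503,316)]:
    c=np.nanmean(P[v-25:v+25,u-25:u+25].reshape(-1,3),0)[:2]
    for n,C in(("top",P),("side",S)):
        Q=near(C,c,75);r=zs(Q,47,58);r=r[np.hypot(*(r[:,:2]-c).T)>25]
        b=circ(r,51.);t=zs(near(C,b,45),75,110);s=circ(t,25.) 
        print(n,len(r),len(t),"bowl",b.round(1)[:2],"pist top mean",np.median(t,0).round(1),t[:,2].max().round(1),t[t[:,2]>t[:,2].max()-4].mean(0).round(1))
Q=P[195:340,165:315].reshape(-1,3);r=zs(Q,112,128)
R=cv2.minAreaRect(r[:,:2].astype(np.float32));print("washer",R,np.median(r[:,2]))
for n,C in(("top",P),("side",S)):
    c=np.nanmedian(P[235:270,335:365].reshape(-1,3),0)[:2];Q=near(C,c,55);k=zs(Q,86,105)
    print("key",n,len(k),cv2.minAreaRect(k[:,:2].astype(np.float32)),k.mean(0).round(1),k[:,2].max(),
     "box",cv2.minAreaRect(zs(Q,44,56)[:,:2].astype(np.float32)))
a=cv2.resize(p[180:360,320:560],None,fx=3,fy=3,interpolation=cv2.INTER_CUBIC);cv2.imwrite("pics/crop1.png",a[:,:,::-1])
E
```

```text
top 260 364 bowl [ 598.3 -165.2] pist top mean [ 598.1 -164.9   93.6] 103.0 [ 599.1 -162.5  100.3]
side 110 157 bowl [ 596.1 -166.1] pist top mean [ 593.2 -160.3   90.2] 99.6 [ 598.  -164.7   97. ]
top 291 384 bowl [ 588.4 -347.8] pist top mean [ 587.1 -338.4   92.9] 101.6 [ 588.4 -341.5   99. ]
side 92 137 bowl [ 585.8 -350.3] pist top mean [ 582.2 -334.    89.9] 100.5 [ 583.3 -336.8   97.9]
top 269 401 bowl [ 422.9 -149.8] pist top mean [ 420.5 -140.6   93.3] 100.6 [ 420.9 -144.    98.3]
side 143 180 bowl [ 421.2 -152.5] pist top mean [ 414.7 -134.6   89.8] 101.6 [ 414.4 -137.8   99.3]
top 313 424 bowl [ 403.8 -335. ] pist top mean [ 405.5 -326.3   93.1] 101.5 [ 405.1 -330.3   98.8]
side 106 154 bowl [ 400.8 -338.8] pist top mean [ 399.4 -322.3   89.6] 105.4 [ 392.7 -329.5  105.4]
washer ((513.178955078125, 278.81317138671875), (232.1503448486328, 240.74755859375), 74.37590789794922) 119.55479450248913
key top 135 ((556.4585571289062, 22.26552963256836), (50.07864761352539, 14.140199661254883), 4.793971061706543) [556.4  22.5  94.3] 98.7657833680928 box ((557.7579345703125, 22.28048324584961), (90.45929718017578, 89.76005554199219), 4.4368696212768555)
key side 73 ((554.366943359375, 22.02060317993164), (52.70863723754883, 17.718624114990234), 8.022492408752441) [554.6  23.5  91.4] 97.60390306599515 box ((553.0733642578125, 22.96526336669922), (91.7260971069336, 91.14498901367188), 5.002713203430176)
```

View pics/crop1.png

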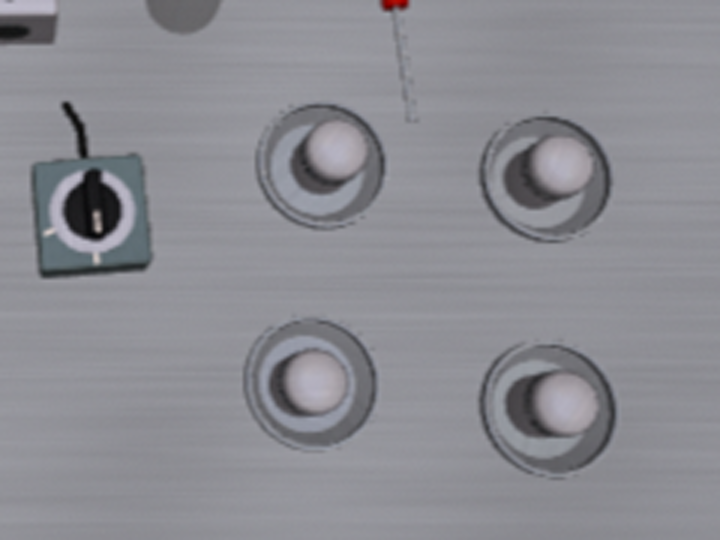

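The crop shows the grey box with its bar key along world x, and four pistons standing off-centre in their bowls. The orange box is rejected. Next I turn the tool to yaw 90°, so tool x = world +Y, tool y = world +X and tool z is down, and go over the nearest bowl.

```bash
cat >> h.py <<'E'
from scipy.spatial.transform import Rotation as Ro
def dome(C,c):
    t=zs(near(C,c,32),80,106)
    for _ in range(2):
        g=lambda x:(86+12*np.sqrt(np.clip(1-((t[:,0]-x[0])**2+(t[:,1]-x[1])**2)/625,0,1))+x[2]-t[:,2])
        s=least_squares(g,[*t.mean(0)[:2],0],loss="soft_l1",f_scale=2).x
        t=zs(near(C,s,25),80+s[2],106)
    return s,len(t)
def to(x,y,z,yaw):
    o=get_obs();R=Ro.from_rotvec(o["orientation"]);a=np.radians(yaw)
    T=Ro.from_matrix(np.array([[np.cos(a),np.sin(a),0],[np.sin(a),-np.cos(a),0],[0,0,-1]]))
    print("t",round(o["t"],1),"at",np.round(o["ee_pos"],1),"tool delta after turn",T.inv().apply(np.array([x,y,z])-o["ee_pos"]).round(1),"twist",np.degrees((R.inv()*T).as_rotvec()).round(2),"q6",round(o["qpos"][5],2))
E
python3 - <<'E'
from h import *
_,P=cloud("top");_,S=cloud("side")
for c in[(598,-163),(587,-341),(420,-143),(404,-329)]:
    print(*[(s.round(1),n) for s,n in(dome(P,c),dome(S,c))])
for c in((725,-60),(735,180)):
    q=zs(near(P,c,90),60,200);print(q.min(0).round(),q.max(0).round())
to(404,-330,175,90)
E
```

```text
(array([ 602.2, -168.7,   -0.9]), 329) (array([ 599.1, -170.6,   -2.8]), 126)
(array([ 589.8, -343.9,   -1.1]), 346) (array([ 584.5, -346. ,   -3.4]), 108)
(array([ 421.5, -143.9,   -0.8]), 379) (array([ 418.9, -145.9,   -2.8]), 141)
(array([ 406.1, -332.2,   -1.1]), 386) (array([ 401.7, -333.2,   -3.2]), 121)
[719. -90.  60.] [782. -28. 194.]
[707.  92.  60.] [820. 270. 121.]
t 0.3 at [ 268.3 -564.3  222.4] tool delta after turn [234.3 135.7  47.4] twist [-3.000e-02 -2.000e-02 -6.457e+01] q6 -0.02
```

```bash
python3 -m creep '{"delta_pos":[[0,0,0],[0,0,0],[0,0,0],[0,0,0],[0,0,0],[0,0,0],[0,0,0],[0,0,0],[0,0,0],[0,0,0],[0.024,0.014,0],[0.024,0.014,0],[0.024,0.014,0],[0.024,0.014,0],[0.024,0.014,0],[0.024,0.014,0],[0.024,0.014,0],[0.024,0.014,0],[0.024,0.014,0],[0.016,0.010,0]],"twist":[[0,0,-7],[0,0,-7],[0,0,-7],[0,0,-7],[0,0,-7],[0,0,-7],[0,0,-7],[0,0,-7],[0,0,-7],[0,0,-1.6],[0,0,0],[0,0,0],[0,0,0],[0,0,0],[0,0,0],[0,0,0],[0,0,0],[0,0,0],[0,0,0],[0,0,0]]}' 1; python3 -c "
from h import *
to(404,-332.5,57,90)"
```

```text
t: 1.97
ee_pos: [405.0, -330.4, 222.7]
orientation: [-2.22, -2.223, -0.001]
ft_force: [0.1, 0.4, 0.8]
width: 87.9
grasp_force: 0.0
t 2.0 at [ 405.  -330.4  222.7] tool delta after turn [ -2.1  -1.  165.7] twist [ 0.   -0.02  0.07] q6 -0.71
```

```bash
python3 -m creep '{"delta_pos":[[-0.002,-0.001,0.025],[0,0,0.025],[0,0,0.025],[0,0,0.025],[0,0,0.025],[0,0,0.02],[0,0,0.014],[0,0,0.007],[0,0,0]],"twist":[[0,0,0],[0,0,0],[0,0,0],[0,0,0],[0,0,0],[0,0,0],[0,0,0],[0,0,0],[0,0,0]]}' 1; python3 -m creep '{"delta_pos":[[0,0,0],[0,0,0],[0,0,0],[0,0,0],[0,0,0],[0,0,0],[0,0,0],[0,0,0],[0,0,0],[0,0,0]],"twist":[[0,0,0],[0,0,0],[0,0,0],[0,0,0],[0,0,0],[0,0,0],[0,0,0],[0,0,0],[0,0,0],[0,0,0]]}' 0.4
```

```text
t: 2.72
ee_pos: [402.5, -333.7, 55.3]
orientation: [-2.219, -2.22, 0.0]
ft_force: [0.8, -0.2, 1.8]
width: 88.0
grasp_force: 0.0
t: 3.55
ee_pos: [403.7, -334.7, 57.2]
orientation: [2.22, 2.221, 0.0]
ft_force: [1.5, 0.2, 6.2]
width: 49.7
grasp_force: 30.0
```

```bash
python3 -m creep '{"delta_pos":[[0,0,-0.005],[0,0,-0.012],[0,0,-0.02],[0,0,-0.025],[0,0,-0.025],[0,0,-0.025],[0,0,-0.015],[0,0,0]],"twist":[[0,0,0],[0,0,0],[0,0,0],[0,0,0],[0,0,0],[0,0,0],[0,0,0],[0,0,0]]}'; python3 -m creep '{"delta_pos":[[0.015,0.001,0],[0.03,0.003,0],[0.03,0.003,0],[0.03,0.003,0],[0.03,0.003,0],[0.03,0.003,0],[0.03,0.003,0],[0.03,0.003,0],[0.03,0.003,0],[0.03,0.003,0],[0.03,0.003,0],[0.03,0.003,0],[0.03,0.003,0],[0.03,0.003,0],[0.03,0.003,0],[0.03,0.003,0],[0.03,0.003,0],[0.03,0.003,0],[0.03,0.003,0],[0.02,0.002,0]],"twist":[[0,0,0],[0,0,0],[0,0,0],[0,0,0],[0,0,0],[0,0,0],[0,0,0],[0,0,0],[0,0,0],[0,0,0],[0,0,0],[0,0,0],[0,0,0],[0,0,0],[0,0,0],[0,0,0],[0,0,0],[0,0,0],[0,0,0],[0,0,0]]}'; python3 -c "
from h import *
to(456.6,247.8,71,90)"
```

```text
t: 4.22
ee_pos: [404.6, -335.6, 187.5]
orientation: [2.217, 2.218, 0.001]
ft_force: [1.1, 0.3, -1.7]
width: 49.3
grasp_force: 30.0
t: 5.88
ee_pos: [458.3, 243.0, 182.2]
orientation: [-2.219, -2.222, 0.004]
ft_force: [0.1, -0.8, -1.2]
width: 49.4
grasp_force: 30.0
t 5.9 at [458.3 243.  182.2] tool delta after turn [  4.8  -1.7 111.2] twist [-0.14  0.04  0.1 ] q6 0.46
```

```bash
python3 -m creep '{"delta_pos":[[0.005,-0.002,0.01],[0,0,0.02],[0,0,0.02],[0,0,0.02],[0,0,0.015],[0,0,0.01],[0,0,0.007],[0,0,0.003],[0,0,0.001],[0,0,0.001],[0,0,0]],"twist":[[0,0,0],[0,0,0],[0,0,0],[0,0,0],[0,0,0],[0,0,0],[0,0,0],[0,0,0],[0,0,0],[0,0,0],[0,0,0]]}'; python3 -m creep '{"delta_pos":[[0,0,0.001],[0,0,0.001],[0,0,0.001],[0,0,0]],"twist":[[0,0,0],[0,0,0],[0,0,0],[0,0,0]]}'
```

```text
t: 6.8
ee_pos: [458.4, 245.8, 77.2]
orientation: [2.221, 2.222, 0.002]
ft_force: [0.6, 0.6, -1.2]
width: 49.5
grasp_force: 30.0
t: 7.13
ee_pos: [458.0, 245.7, 73.7]
orientation: [2.221, 2.222, 0.0]
ft_force: [-1.0, -0.8, -2.5]
width: 49.5
grasp_force: 30.0
```

```bash
python3 -m creep '{"delta_pos":[[0,0,0.001],[0,0,0.001],[0,0,0.001],[0,0,0]],"twist":[[0,0,0],[0,0,0],[0,0,0],[0,0,0]]}';python3 -m creep '{"delta_pos":[[0,0,0.001],[0,0,0.001],[0,0,0]],"twist":[[0,0,0],[0,0,0],[0,0,0]]}'
```

```text
t: 7.47
ee_pos: [457.9, 245.6, 70.4]
orientation: [-2.221, -2.222, 0.001]
ft_force: [-0.0, 0.5, -1.4]
width: 49.4
grasp_force: 30.0
t: 7.72
ee_pos: [457.9, 245.6, 68.5]
orientation: [-2.221, -2.222, 0.0]
ft_force: [-0.3, 0.2, -1.7]
width: 49.6
grasp_force: 30.0
```

```bash
python3 -m creep '{"delta_pos":[[0,0,0.0005],[0,0,0.0005],[0,0,0]],"twist":[[0,0,0],[0,0,0],[0,0,0]]}';python3 -m creep '{"delta_pos":[[0,0,0.0005],[0,0,0.0005],[0,0,0]],"twist":[[0,0,0],[0,0,0],[0,0,0]]}'
```

```text
t: 7.97
ee_pos: [458.0, 245.7, 68.2]
orientation: [-2.221, -2.222, -0.0]
ft_force: [-1.8, -0.6, 3.7]
width: 49.5
grasp_force: 30.0
t: 8.22
ee_pos: [458.0, 245.7, 68.1]
orientation: [2.221, 2.222, 0.0]
ft_force: [-4.8, -2.4, 16.2]
width: 49.4
grasp_force: 30.0
```

```bash
python3 -m creep '{"delta_pos":[[0,0,-0.0007],[0,0,0]],"twist":[[0,0,0],[0,0,0]]}'; python3 -m creep '{"delta_pos":[[0,0,0],[0,0,0],[0,0,0],[0,0,0],[0,0,-0.01],[0,0,-0.02],[0,0,-0.03],[0,0,-0.03],[0,0,-0.03]],"twist":[[0,0,0],[0,0,0],[0,0,0],[0,0,0],[0,0,0],[0,0,0],[0,0,0],[0,0,0],[0,0,0]]}' 0.7; python3 -m creep '{"delta_pos":[[-0.016,-0.002,0],[-0.03,-0.003,0],[-0.03,-0.003,0],[-0.03,-0.003,0],[-0.03,-0.003,0],[-0.03,-0.003,0],[-0.03,-0.003,0],[-0.03,-0.003,0],[-0.03,-0.003,0],[-0.03,-0.003,0],[-0.03,-0.003,0],[-0.03,-0.003,0],[-0.03,-0.003,0],[-0.015,-0.001,0],[0,0,0]],"twist":[[0,0,0],[0,0,0],[0,0,0],[0,0,0],[0,0,0],[0,0,0],[0,0,0],[0,0,0],[0,0,0],[0,0,0],[0,0,0],[0,0,0],[0,0,0],[0,0,0],[0,0,0]]}' 1; python3 - <<'E'
from h import *
p,P=cloud("top");cv2.imwrite("pics/top1.png",p[:,:,::-1])
print(np.nanmedian(near(P,(458,246),8),0), dome(P-[0,0,11],(458,246)))
to(420,-145,57,90)
E
```

```text
t: 8.38
ee_pos: [458.1, 245.7, 68.2]
orientation: [2.221, 2.222, 0.001]
ft_force: [-2.6, -1.1, 10.3]
width: 49.5
grasp_force: 30.0
t: 9.13
ee_pos: [457.7, 245.5, 189.1]
orientation: [-2.221, -2.222, 0.001]
ft_force: [0.9, 0.2, -0.4]
width: 61.9
grasp_force: 0.0
t: 10.38
ee_pos: [419.3, -147.9, 188.1]
orientation: [2.223, 2.217, 0.0]
ft_force: [0.0, -0.3, 0.4]
width: 87.5
grasp_force: 0.0
[458.47942399 245.93549657 108.10507485] (array([ 4.58931810e+02,  2.48989993e+02, -3.74197909e-01]), 378)
t 10.4 at [ 419.1 -146.5  187.9] tool delta after turn [  1.5   0.9 130.9] twist [ 0.04  0.01 -0.15] q6 -0.36
```

View pics/top1.png

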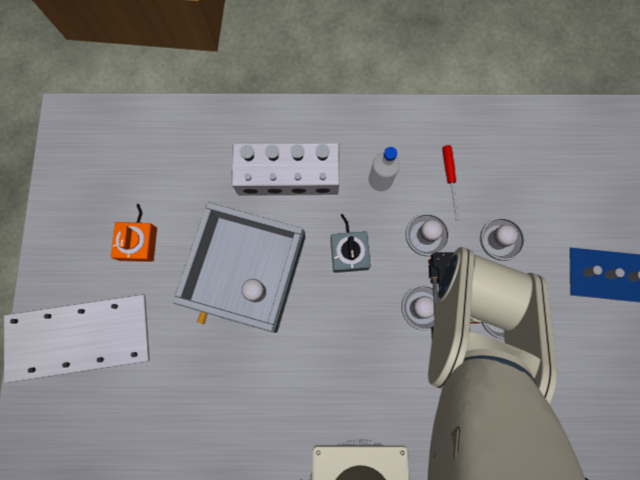

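The first piston stands in the tank at (253,289). Piston C is still at (425,308), so I grasp it next.

```bash
python3 -m creep '{"delta_pos":[[0.001,0.001,0.025],[0,0,0.025],[0,0,0.025],[0,0,0.025],[0,0,0.017],[0,0,0.01],[0,0,0.004],[0,0,0]],"twist":[[0,0,0],[0,0,0],[0,0,0],[0,0,0],[0,0,0],[0,0,0],[0,0,0],[0,0,0]]}' 1; python3 -m creep '{"delta_pos":[[0,0,0],[0,0,0],[0,0,0],[0,0,0],[0,0,0],[0,0,0],[0,0,0],[0,0,0]],"twist":[[0,0,0],[0,0,0],[0,0,0],[0,0,0],[0,0,0],[0,0,0],[0,0,0],[0,0,0]]}' 0.4;  python3 -m creep '{"delta_pos":[[0,0,-0.005],[0,0,-0.012],[0,0,-0.02],[0,0,-0.025],[0,0,-0.025],[0,0,-0.025],[0,0,-0.015],[0,0,0]],"twist":[[0,0,0],[0,0,0],[0,0,0],[0,0,0],[0,0,0],[0,0,0],[0,0,0],[0,0,0]]}'; python3 -c "
from h import *
to(543.2,223.6,71,90)"
```

```text
t: 11.1
ee_pos: [420.0, -143.7, 56.1]
orientation: [-2.219, -2.222, 0.001]
ft_force: [0.6, 0.5, -0.4]
width: 87.7
grasp_force: 0.0
t: 11.77
ee_pos: [420.4, -144.5, 56.6]
orientation: [2.221, 2.222, 0.0]
ft_force: [-1.2, -0.1, 4.0]
width: 49.3
grasp_force: 30.0
t: 12.43
ee_pos: [421.8, -145.0, 186.3]
orientation: [2.217, 2.218, 0.004]
ft_force: [0.7, -1.1, -1.6]
width: 49.3
grasp_force: 30.0
t 12.4 at [ 421.8 -145.   186.3] tool delta after turn [368.6 121.4 115.3] twist [0.3  0.11 0.03] q6 -0.36
```

```bash
python3 -m creep '{"delta_pos":[[0.014,0.005,0],[0.028,0.0092,0],[0.028,0.0092,0],[0.028,0.0092,0],[0.028,0.0092,0],[0.028,0.0092,0],[0.028,0.0092,0],[0.028,0.0092,0],[0.028,0.0092,0],[0.028,0.0092,0],[0.028,0.0092,0],[0.028,0.0092,0],[0.028,0.0092,0],[0.018,0.006,0],[0,0,0],[0,0,0]],"twist":[[0,0,0],[0,0,0],[0,0,0],[0,0,0],[0,0,0],[0,0,0],[0,0,0],[0,0,0],[0,0,0],[0,0,0],[0,0,0],[0,0,0],[0,0,0],[0,0,0],[0,0,0],[0,0,0]]}';  python3 -m creep '{"delta_pos":[[0,0,0.01],[0,0,0.02],[0,0,0.02],[0,0,0.02],[0,0,0.015],[0,0,0.01],[0,0,0.007],[0,0,0.004],[0,0,0.002],[0,0,0.001],[0,0,0]],"twist":[[0,0,0],[0,0,0],[0,0,0],[0,0,0],[0,0,0],[0,0,0],[0,0,0],[0,0,0],[0,0,0],[0,0,0],[0,0,0]]}'
```

```text
t: 13.77
ee_pos: [540.5, 224.0, 181.7]
orientation: [-2.218, -2.223, 0.004]
ft_force: [-0.1, 0.1, -1.0]
width: 49.1
grasp_force: 30.0
t: 14.68
ee_pos: [541.8, 223.8, 74.8]
orientation: [2.221, 2.222, 0.001]
ft_force: [0.3, -0.0, -1.8]
width: 49.4
grasp_force: 30.0
```

```bash
python3 -m creep '{"delta_pos":[[0,0,0.001],[0,0,0.001],[0,0,0.001],[0,0,0.001],[0,0,0.001],[0,0,0.0005],[0,0,0]],"twist":[[0,0,0],[0,0,0],[0,0,0],[0,0,0],[0,0,0],[0,0,0],[0,0,0]]}'; python3 -m creep '{"delta_pos":[[0,0,0.0005],[0,0,0.0005],[0,0,0]],"twist":[[0,0,0],[0,0,0],[0,0,0]]}';  python3 -m creep '{"delta_pos":[[0,0,0.0005],[0,0,0]],"twist":[[0,0,0],[0,0,0]]}'
```

```text
t: 15.27
ee_pos: [541.3, 223.7, 68.7]
orientation: [-2.221, -2.222, 0.0]
ft_force: [-0.0, 0.2, -1.4]
width: 49.2
grasp_force: 30.0
t: 15.52
ee_pos: [541.4, 223.7, 67.8]
orientation: [-2.221, -2.222, 0.0]
ft_force: [0.2, 0.4, -1.2]
width: 49.5
grasp_force: 30.0
t: 15.68
ee_pos: [541.4, 223.7, 67.7]
orientation: [-2.221, -2.222, 0.0]
ft_force: [-1.1, 0.8, 2.2]
width: 49.3
grasp_force: 30.0
```

```bash
python3 -m creep '{"delta_pos":[[0,0,0],[0,0,0],[0,0,0],[0,0,0],[0,0,-0.01],[0,0,-0.02],[0,0,-0.03],[0,0,-0.03],[0,0,-0.03]],"twist":[[0,0,0],[0,0,0],[0,0,0],[0,0,0],[0,0,0],[0,0,0],[0,0,0],[0,0,0],[0,0,0]]}' 0.7; python3 -m creep '{"delta_pos":[[-0.015,0.002,0],[-0.03,0.0045,0],[-0.03,0.0045,0],[-0.03,0.0045,0],[-0.03,0.0045,0],[-0.03,0.0045,0],[-0.03,0.0045,0],[-0.03,0.0045,0],[-0.03,0.0045,0],[-0.03,0.0045,0],[-0.03,0.0045,0],[-0.03,0.0045,0],[-0.03,0.0045,0],[-0.018,0.003,0],[0,0,0],[0,0,0]],"twist":[[0,0,0],[0,0,0],[0,0,0],[0,0,0],[0,0,0],[0,0,0],[0,0,0],[0,0,0],[0,0,0],[0,0,0],[0,0,0],[0,0,0],[0,0,0],[0,0,0],[0,0,0],[0,0,0]]}' 1; python3 - <<'E'
from h import *
p,P=cloud("top");_,S=cloud("side");cv2.imwrite("pics/top2.png",p[:,:,::-1])
for c in((541,224),(458,246)): print(np.nanmedian(near(P,c,8),0).round(1))
for c in((600,-169),(588,-345)): print([x[0].round(1) for x in (dome(P,c),dome(S,c))])
to(600.5,-169.5,57,90)
E
```

```text
t: 16.43
ee_pos: [541.1, 223.6, 189.2]
orientation: [-2.221, -2.222, 0.0]
ft_force: [0.8, 0.2, 0.7]
width: 61.7
grasp_force: 0.0
t: 17.77
ee_pos: [600.5, -170.0, 187.8]
orientation: [2.223, 2.22, 0.0]
ft_force: [0.2, 0.5, 0.3]
width: 87.9
grasp_force: 0.0
[540.3 223.7 108.7]
[458.2 246.  108.9]
[array([ 601.9, -168.9,   -0.9]), array([ 601. , -172.5,   -2.5])]h.py:21: RuntimeWarning: Mean of empty slice.
  s=least_squares(g,[*t.mean(0)[:2],0],loss="soft_l1",f_scale=2).x
  ret = um.true_divide(
Traceback (most recent call last):
  File "h.py", line 21, in dome
    s=least_squares(g,[*t.mean(0)[:2],0],loss="soft_l1",f_scale=2).x
      ~~~~~~~~~~~~~^^^^^^^^^^^^^^^^^^^^^^^^^^^^^^^^^^^^^^^^^^^^^^^
ValueError: Initial guess is outside of provided bounds
```

View pics/top2.png

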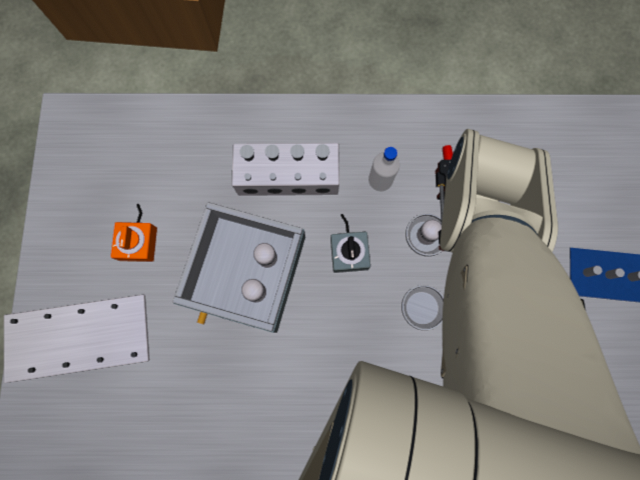

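Two pistons stand in the tank at (264,254) and (253,289), and bowl C at (423,308) is empty. Piston A is in place under the gripper.

```bash
python3 -m creep '{"delta_pos":[[0,0,0.025],[0,0,0.025],[0,0,0.025],[0,0,0.025],[0,0,0.017],[0,0,0.01],[0,0,0.004],[0,0,0]],"twist":[[0,0,0],[0,0,0],[0,0,0],[0,0,0],[0,0,0],[0,0,0],[0,0,0],[0,0,0]]}' 1; python3 -m creep '{"delta_pos":[[0,0,0],[0,0,0],[0,0,0],[0,0,0],[0,0,0],[0,0,0],[0,0,0],[0,0,0]],"twist":[[0,0,0],[0,0,0],[0,0,0],[0,0,0],[0,0,0],[0,0,0],[0,0,0],[0,0,0]]}' 0.4;  python3 -m creep '{"delta_pos":[[0,0,-0.005],[0,0,-0.012],[0,0,-0.02],[0,0,-0.025],[0,0,-0.025],[0,0,-0.025],[0,0,-0.015],[0,0,0]],"twist":[[0,0,0],[0,0,0],[0,0,0],[0,0,0],[0,0,0],[0,0,0],[0,0,0],[0,0,0]]}'; python3 -c "
from h import *
to(567.4,310.2,71,90)"
```

```text
t: 18.53
ee_pos: [600.4, -168.4, 56.0]
orientation: [-2.219, -2.222, 0.001]
ft_force: [-0.8, -1.3, 0.2]
width: 87.9
grasp_force: 0.0
t: 19.2
ee_pos: [600.8, -169.4, 56.7]
orientation: [2.221, 2.222, 0.0]
ft_force: [-0.7, 0.4, 3.9]
width: 49.4
grasp_force: 30.0
t: 19.87
ee_pos: [602.7, -169.9, 188.0]
orientation: [2.217, 2.218, 0.005]
ft_force: [1.0, -1.0, -2.4]
width: 49.4
grasp_force: 30.0
t 19.9 at [ 602.7 -169.9  188. ] tool delta after turn [480.1 -35.3 117. ] twist [0.38 0.11 0.02] q6 -0.29
```

```bash
python3 -m creep '{"delta_pos":[[0.015,-0.001,0],[0.03,-0.0022,0],[0.03,-0.0022,0],[0.03,-0.0022,0],[0.03,-0.0022,0],[0.03,-0.0022,0],[0.03,-0.0022,0],[0.03,-0.0022,0],[0.03,-0.0022,0],[0.03,-0.0022,0],[0.03,-0.0022,0],[0.03,-0.0022,0],[0.03,-0.0022,0],[0.03,-0.0022,0],[0.03,-0.0022,0],[0.03,-0.0022,0],[0.015,-0.001,0],[0,0,0],[0,0,0]],"twist":[[0,0,0],[0,0,0],[0,0,0],[0,0,0],[0,0,0],[0,0,0],[0,0,0],[0,0,0],[0,0,0],[0,0,0],[0,0,0],[0,0,0],[0,0,0],[0,0,0],[0,0,0],[0,0,0],[0,0,0],[0,0,0],[0,0,0]]}';  python3 -m creep '{"delta_pos":[[0,0,0.01],[0,0,0.02],[0,0,0.02],[0,0,0.02],[0,0,0.015],[0,0,0.01],[0,0,0.007],[0,0,0.004],[0,0,0.002],[0,0,0.002],[0,0,0]],"twist":[[0,0,0],[0,0,0],[0,0,0],[0,0,0],[0,0,0],[0,0,0],[0,0,0],[0,0,0],[0,0,0],[0,0,0],[0,0,0]]}'
```

```text
t: 21.45
ee_pos: [564.1, 310.9, 182.0]
orientation: [-2.218, -2.224, 0.004]
ft_force: [-0.7, 0.2, -1.9]
width: 49.4
grasp_force: 30.0
t: 22.37
ee_pos: [565.7, 310.8, 73.8]
orientation: [2.221, 2.222, 0.001]
ft_force: [-0.7, 0.1, -1.6]
width: 49.7
grasp_force: 30.0
```

```bash
python3 -m creep '{"delta_pos":[[0,0,0.001],[0,0,0.001],[0,0,0.001],[0,0,0.001],[0,0,0.0005],[0,0,0.0005],[0,0,0]],"twist":[[0,0,0],[0,0,0],[0,0,0],[0,0,0],[0,0,0],[0,0,0],[0,0,0]]}'; python3 -m creep '{"delta_pos":[[0,0,0.0005],[0,0,0]],"twist":[[0,0,0],[0,0,0]]}';  python3 -m creep '{"delta_pos":[[0,0,0.0005],[0,0,0]],"twist":[[0,0,0],[0,0,0]]}'
```

```text
t: 22.95
ee_pos: [565.3, 310.7, 68.3]
orientation: [-2.221, -2.222, 0.0]
ft_force: [0.6, 1.4, -2.1]
width: 49.7
grasp_force: 30.0
t: 23.12
ee_pos: [565.3, 310.7, 67.8]
orientation: [-2.221, -2.222, 0.0]
ft_force: [0.2, -0.6, -2.5]
width: 49.7
grasp_force: 30.0
t: 23.28
ee_pos: [565.4, 310.7, 67.8]
orientation: [2.221, 2.222, 0.0]
ft_force: [-1.6, -0.8, 2.3]
width: 49.1
grasp_force: 30.0
```

```bash
python3 -m creep '{"delta_pos":[[0,0,0],[0,0,0],[0,0,0],[0,0,0],[0,0,-0.01],[0,0,-0.02],[0,0,-0.03],[0,0,-0.03],[0,0,-0.03]],"twist":[[0,0,0],[0,0,0],[0,0,0],[0,0,0],[0,0,0],[0,0,0],[0,0,0],[0,0,0],[0,0,0]]}' 0.7; python3 -m creep '{"delta_pos":[[-0.015,0.001,0],[-0.03,0.001,0],[-0.03,0.001,0],[-0.03,0.001,0],[-0.03,0.001,0],[-0.03,0.001,0],[-0.03,0.001,0],[-0.03,0.001,0],[-0.03,0.001,0],[-0.03,0.001,0],[-0.03,0.001,0],[-0.015,0.001,0],[0,0,0]],"twist":[[0,0,0],[0,0,0],[0,0,0],[0,0,0],[0,0,0],[0,0,0],[0,0,0],[0,0,0],[0,0,0],[0,0,0],[0,0,0],[0,0,0],[0,0,0]]}' 1; python3 - <<'E'
from h import *
p,P=cloud("top");_,S=cloud("side");cv2.imwrite("pics/top3.png",p[:,:,::-1])
for c in((541,224),(458,246),(565,311)): print(np.nanmedian(near(P,c,8),0).round(1))
print([x[0].round(1) for x in (dome(P,(588,-345)),dome(S,(588,-345)))])
for c in((597,-165),(587,-349),(422,-151),(402,-337)):
    for C in(P,S):
        r=zs(near(C,c,80),47,58);r=r[np.hypot(*(r[:,:2]-c).T)>30];print(len(r),len(r) and circ(r,51.).round(1))
to(587.5,-345,57,90)
E
```

```text
t: 24.03
ee_pos: [565.2, 310.6, 189.2]
orientation: [-2.221, -2.222, 0.0]
ft_force: [-0.2, 1.0, -0.0]
width: 61.7
grasp_force: 0.0
t: 25.12
ee_pos: [577.6, -22.4, 187.8]
orientation: [2.224, 2.218, 0.0]
ft_force: [0.7, -0.2, 0.5]
width: 87.7
grasp_force: 0.0
[541.  223.7 107.7]
[458.2 246.  109.2]
[565.6 311.2 107.8]
[array([ 590.4, -344.1,   -1.3]), array([ 588.1, -346. ,   -3.8])]
20 [ 597.8 -165.4   51. ]
84 [ 594.8 -165.4   51. ]
256 [ 588.1 -347.4   51. ]
58 [ 584.  -347.3   51. ]
0 0
101 [ 418.8 -149.4   51. ]
212 [ 403.7 -334.1   51. ]
94 [ 400.4 -333.9   51. ]
t 25.2 at [577.4 -19.7 187.6] tool delta after turn [-325.3   10.1  130.6] twist [ 0.01 -0.01 -0.07] q6 -0.05
```

```bash
python3 -m creep '{"delta_pos":[[-0.015,0.001,0],[-0.03,0.001,0],[-0.03,0.001,0],[-0.03,0.001,0],[-0.03,0.001,0],[-0.03,0.001,0],[-0.03,0.001,0],[-0.03,0.001,0],[-0.03,0.001,0],[-0.03,0.001,0],[-0.03,0.001,0],[-0.01,0,0],[0,0,0],[0,0,0]],"twist":[[0,0,0],[0,0,0],[0,0,0],[0,0,0],[0,0,0],[0,0,0],[0,0,0],[0,0,0],[0,0,0],[0,0,0],[0,0,0],[0,0,0],[0,0,0],[0,0,0]]}' 1; python3 -m creep '{"delta_pos":[[0,0,0.025],[0,0,0.025],[0,0,0.025],[0,0,0.025],[0,0,0.017],[0,0,0.01],[0,0,0.004],[0,0,0]],"twist":[[0,0,0],[0,0,0],[0,0,0],[0,0,0],[0,0,0],[0,0,0],[0,0,0],[0,0,0]]}' 1; python3 -m creep '{"delta_pos":[[0,0,0],[0,0,0],[0,0,0],[0,0,0],[0,0,0],[0,0,0],[0,0,0],[0,0,0]],"twist":[[0,0,0],[0,0,0],[0,0,0],[0,0,0],[0,0,0],[0,0,0],[0,0,0],[0,0,0]]}' 0.4;  python3 -m creep '{"delta_pos":[[0,0,-0.005],[0,0,-0.012],[0,0,-0.02],[0,0,-0.025],[0,0,-0.025],[0,0,-0.025],[0,0,-0.015],[0,0,0]],"twist":[[0,0,0],[0,0,0],[0,0,0],[0,0,0],[0,0,0],[0,0,0],[0,0,0],[0,0,0]]}'; python3 -c "
from h import *
to(480.8,334.4,71,90)"
```

```text
t: 26.38
ee_pos: [588.7, -343.0, 187.0]
orientation: [-2.22, -2.221, -0.0]
ft_force: [-0.3, -0.4, 0.2]
width: 87.8
grasp_force: 0.0
t: 27.05
ee_pos: [588.7, -342.8, 55.9]
orientation: [-2.218, -2.222, 0.0]
ft_force: [-0.0, 0.1, 0.5]
width: 87.9
grasp_force: 0.0
t: 27.72
ee_pos: [588.8, -344.5, 56.7]
orientation: [2.221, 2.221, 0.0]
ft_force: [-0.1, 0.0, 2.8]
width: 49.1
grasp_force: 30.0
t: 28.38
ee_pos: [590.7, -345.5, 188.5]
orientation: [2.216, 2.217, 0.003]
ft_force: [-0.1, -0.3, -1.6]
width: 49.1
grasp_force: 30.0
t 28.4 at [ 590.7 -345.5  188.5] tool delta after turn [ 679.9 -109.9  117.5] twist [0.36 0.22 0.03] q6 -0.55
```

```bash
python3 -m creep '{"delta_pos":[[0.02,-0.003,0],[0.03,-0.005,0],[0.03,-0.005,0],[0.03,-0.005,0],[0.03,-0.005,0],[0.03,-0.005,0],[0.03,-0.005,0],[0.03,-0.005,0],[0.03,-0.005,0],[0.03,-0.005,0],[0.03,-0.005,0],[0.03,-0.005,0],[0.03,-0.005,0],[0.03,-0.005,0],[0.03,-0.005,0],[0.03,-0.005,0],[0.03,-0.005,0],[0.03,-0.005,0],[0.03,-0.005,0],[0.03,-0.005,0]],"twist":[[0,0,0],[0,0,0],[0,0,0],[0,0,0],[0,0,0],[0,0,0],[0,0,0],[0,0,0],[0,0,0],[0,0,0],[0,0,0],[0,0,0],[0,0,0],[0,0,0],[0,0,0],[0,0,0],[0,0,0],[0,0,0],[0,0,0],[0,0,0]]}'; python3 -m creep '{"delta_pos":[[0.03,-0.003,0],[0.03,-0.003,0],[0.02,-0.003,0],[0.01,-0.003,0],[0,0,0],[0,0,0]],"twist":[[0,0,0],[0,0,0],[0,0,0],[0,0,0],[0,0,0],[0,0,0]]}';  python3 -m creep '{"delta_pos":[[0,0,0.01],[0,0,0.02],[0,0,0.02],[0,0,0.02],[0,0,0.015],[0,0,0.01],[0,0,0.007],[0,0,0.004],[0,0,0.002],[0,0,0.002],[0,0,0]],"twist":[[0,0,0],[0,0,0],[0,0,0],[0,0,0],[0,0,0],[0,0,0],[0,0,0],[0,0,0],[0,0,0],[0,0,0],[0,0,0]]}'
```

```text
t: 30.05
ee_pos: [489.3, 246.9, 182.7]
orientation: [-2.221, -2.222, 0.002]
ft_force: [0.5, -1.0, -1.8]
width: 48.9
grasp_force: 30.0
t: 30.55
ee_pos: [477.7, 335.1, 182.7]
orientation: [2.22, 2.223, -0.003]
ft_force: [0.5, -0.5, -1.0]
width: 49.5
grasp_force: 30.0
t: 31.47
ee_pos: [478.6, 335.8, 73.7]
orientation: [2.221, 2.222, 0.001]
ft_force: [-0.6, -0.4, -1.3]
width: 49.2
grasp_force: 30.0
```

```bash
python3 -m creep '{"delta_pos":[[0,0,0.001],[0,0,0.001],[0,0,0.001],[0,0,0.001],[0,0,0.0005],[0,0,0.0005],[0,0,0]],"twist":[[0,0,0],[0,0,0],[0,0,0],[0,0,0],[0,0,0],[0,0,0],[0,0,0]]}'; python3 -m creep '{"delta_pos":[[0,0,0.0005],[0,0,0]],"twist":[[0,0,0],[0,0,0]]}';  python3 -m creep '{"delta_pos":[[0,0,0.0005],[0,0,0]],"twist":[[0,0,0],[0,0,0]]}'
```

```text
t: 32.05
ee_pos: [478.3, 335.6, 68.3]
orientation: [-2.221, -2.222, 0.0]
ft_force: [0.1, -0.7, -1.1]
width: 49.5
grasp_force: 30.0
t: 32.22
ee_pos: [478.3, 335.7, 67.8]
orientation: [2.221, 2.222, -0.0]
ft_force: [0.4, 0.1, -1.7]
width: 49.4
grasp_force: 30.0
t: 32.38
ee_pos: [478.4, 335.7, 67.7]
orientation: [-2.221, -2.222, -0.0]
ft_force: [-1.1, 0.3, 2.8]
width: 49.1
grasp_force: 30.0
```

```bash
python3 -m creep '{"delta_pos":[[0,0,0],[0,0,0],[0,0,0],[0,0,0],[0,0,-0.01],[0,0,-0.02],[0,0,-0.03],[0,0,-0.03],[0,0,-0.03]],"twist":[[0,0,0],[0,0,0],[0,0,0],[0,0,0],[0,0,0],[0,0,0],[0,0,0],[0,0,0],[0,0,0]]}' 0.7; python3 -m creep '{"delta_pos":[[-0.013,0.003,0],[-0.03,0.0075,0],[-0.03,0.0075,0],[-0.03,0.0075,0],[-0.03,0.0075,0],[-0.03,0.0075,0],[-0.03,0.0075,0],[-0.03,0.0075,0],[-0.03,0.0075,0],[-0.03,0.0075,0],[-0.03,0.0065,0]],"twist":[[0,0,0],[0,0,0],[0,0,0],[0,0,0],[0,0,0],[0,0,0],[0,0,0],[0,0,0],[0,0,0],[0,0,0],[0,0,0]]}'; python3 -m creep '{"delta_pos":[[0,0,0],[0,0,0],[0,0,0],[0,0,0],[0,0,0],[0,0,0],[0,0,0],[0,0,0],[0,0,0],[0,0,0],[0,0,0],[0,0,0],[0,0,0],[0,0,0],[0,0,0],[0,0,0]],"twist":[[0,0,-7],[0,0,-7],[0,0,-7],[0,0,-7],[0,0,-7],[0,0,-7],[0,0,-7],[0,0,-7],[0,0,-7],[0,0,-7],[0,0,-7],[0,0,-7],[0,0,-7],[0,0,-4],[0,0,0],[0,0,0]]}' 0.6; python3 - <<'E'
from h import *
p,P=cloud("top");_,S=cloud("side");cv2.imwrite("pics/top4.png",p[:,:,::-1])
for c in((541,224),(458,246),(565,311),(478,335)): print(np.nanmedian(near(P,c,8),0).round(1))
for c in((597,-165),(587,-349),(422,-151),(402,-337)):
    for C in(P,S):
        r=zs(near(C,c,80),47,58);r=r[np.hypot(*(r[:,:2]-c).T)>30];print(len(r),len(r) and circ(r,51.).round(1))
to(555.5,22.3,65,185)
E
```

```text
t: 33.13
ee_pos: [478.1, 335.5, 189.2]
orientation: [-2.221, -2.222, 0.0]
ft_force: [0.3, -0.0, 0.1]
width: 61.5
grasp_force: 0.0
t: 34.05
ee_pos: [555.5, 20.9, 187.6]
orientation: [2.221, 2.222, 0.0]
ft_force: [-0.4, -0.0, -0.1]
width: 61.7
grasp_force: 0.0
t: 35.38
ee_pos: [555.3, 22.5, 187.4]
orientation: [0.134, -3.139, 0.0]
ft_force: [-0.1, 0.1, -0.4]
width: 52.5
grasp_force: 0.0
[540.4 223.8 108.6]
[458.4 245.9 108.3]
[565.4 311.5 108.5]
[478.4 334.5 108.6]
129 [ 598.2 -164.9   51. ]
84 [ 594.8 -164.3   51. ]
247 [ 588.1 -347.2   51. ]
87 [ 583.8 -346.    51. ]
56 [ 422.1 -149.6   51. ]
104 [ 418.9 -149.1   51. ]
274 [ 403.6 -334.4   51. ]
78 [ 400.3 -334.1   51. ]
t 35.5 at [555.4  22.6 187.4] tool delta after turn [-1.000e-01 -3.000e-01  1.224e+02] twist [ 0.  -0.  -0.1] q6 -1.64
```

View pics/top4.png

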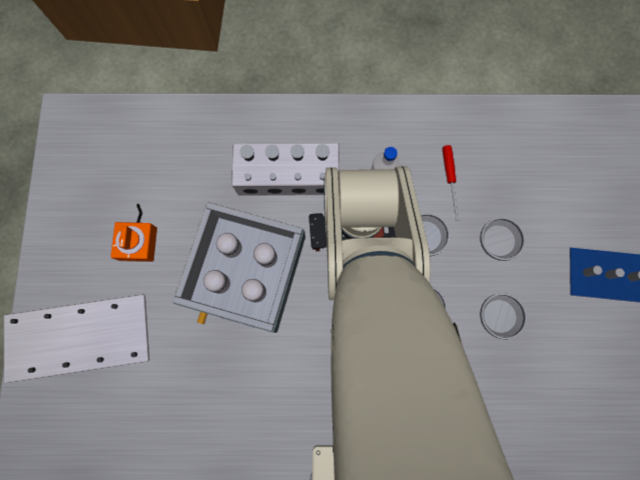

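All four pistons stand in the tank, at (227,243), (264,254), (215,281) and (253,289), and the bowls are empty. I'll grip the key now.

```bash
python3 -m creep '{"delta_pos":[[0,0,0.025],[0,0,0.025],[0,0,0.025],[0,0,0.02],[0,0,0.013],[0,0,0.008],[0,0,0.004],[0,0,0.002],[0,0,0]],"twist":[[0,0,0],[0,0,0],[0,0,0],[0,0,0],[0,0,0],[0,0,0],[0,0,0],[0,0,0],[0,0,0]]}'; python3 -m creep '{"delta_pos":[[0,0,0],[0,0,0],[0,0,0],[0,0,0],[0,0,0],[0,0,0],[0,0,0],[0,0,0]],"twist":[[0,0,0],[0,0,0],[0,0,0],[0,0,0],[0,0,0],[0,0,0],[0,0,0],[0,0,0]]}' 0.05
```

```text
t: 36.23
ee_pos: [555.8, 22.7, 65.6]
orientation: [-0.137, 3.138, -0.0]
ft_force: [-0.4, 0.4, 0.7]
width: 52.8
grasp_force: 0.0
t: 36.9
ee_pos: [555.9, 19.9, 65.7]
orientation: [-0.139, 3.138, -0.006]
ft_force: [0.3, -18.7, 2.5]
width: 13.9
grasp_force: 30.0
```

```bash
python3 -m creep '{"delta_pos":[[0,-0.0015,0],[0,-0.0015,0],[0,0,0],[0,0,0]],"twist":[[0,0,0],[0,0,0],[0,0,0],[0,0,0]]}'
```

```text
t: 37.23
ee_pos: [556.0, 19.6, 65.7]
orientation: [-0.138, 3.138, -0.0]
ft_force: [-1.9, -2.8, 5.8]
width: 14.0
grasp_force: 30.0
```

Aligned. I turn 35° first and check the force.

```bash
python3 -m creep '{"delta_pos":[[0,0,0],[0,0,0],[0,0,0],[0,0,0],[0,0,0],[0,0,0],[0,0,0],[0,0,0]],"twist":[[0,0,5],[0,0,5],[0,0,5],[0,0,5],[0,0,5],[0,0,5],[0,0,5],[0,0,0]]}'; python3 -m creep '{"delta_pos":[[0,0,0],[0,0,0],[0,0,0],[0,0,0],[0,0,0],[0,0,0],[0,0,0]],"twist":[[0,0,5],[0,0,5],[0,0,5],[0,0,5],[0,0,5],[0,0,4],[0,0,0]]}';python3 -c "
from h import *
print(get_obs()['moment']);to(556,19.6,65.7,185)"
```

```text
t: 37.9
ee_pos: [556.1, 20.3, 65.7]
orientation: [0.815, 3.033, 0.001]
ft_force: [-0.2, 2.2, 4.7]
width: 13.8
grasp_force: 30.0
t: 38.48
ee_pos: [556.5, 20.6, 65.7]
orientation: [1.545, 2.734, 0.002]
ft_force: [1.5, 5.3, 4.6]
width: 13.7
grasp_force: 30.0
[ 0.98797448 -0.3443789   0.15515868]
t 38.5 at [556.5  20.6  65.7] tool delta after turn [ 0.6 -0.9  0. ] twist [  0.09   0.07 -63.93] q6 -0.53
```

```bash
python3 -m creep '{"delta_pos":[[0,0,0],[0,0,0],[0,0,0],[0,0,0],[0,0,0],[0,0,0]],"twist":[[0,0,2],[0,0,2],[0,0,2],[0,0,1],[0,0,0],[0,0,0]]}';python3 -c "
from h import *
print(get_obs()['moment']);to(556,19.6,65.7,185)
p,P=cloud('side');cv2.imwrite('pics/s5.png',cv2.resize(p[180:300,270:430],None,fx=4,fy=4)[:,:,::-1])"
```

```text
t: 38.98
ee_pos: [556.6, 20.6, 65.7]
orientation: [1.701, 2.64, 0.002]
ft_force: [1.8, 6.3, 3.6]
width: 13.9
grasp_force: 30.6
[ 1.08278653 -0.32604421  0.77311752]
t 39.0 at [556.6  20.6  65.7] tool delta after turn [ 0.7 -0.9  0. ] twist [  0.08   0.09 -70.59] q6 -0.41
```

View pics/s5.png

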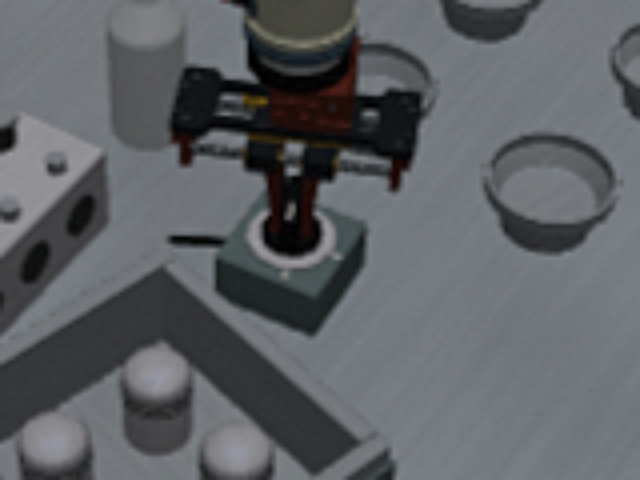

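The crop shows the fingers on the key at about (290,215), with the key turned. The moment jumped from 0.16 to 0.77 N·m, so it is at the stop. I'll open wide, lift, and look.

```bash
python3 -m creep '{"delta_pos":[[0,0,0],[0,0,0],[0,0,0],[0,0,0],[0,0,0],[0,0,0],[0,0,-0.01],[0,0,-0.02],[0,0,-0.03],[0,0,-0.03],[0,0,-0.03],[0,0,0]],"twist":[[0,0,0],[0,0,0],[0,0,0],[0,0,0],[0,0,0],[0,0,0],[0,0,0],[0,0,0],[0,0,0],[0,0,0],[0,0,0],[0,0,0]]}' 1;python3 - <<'E'
from h import *
_,S=cloud('side')
k=zs(near(S,(554,22),45),86,103);print("key",len(k),cv2.minAreaRect(k[:,:2].astype(np.float32)))
for y in (114.4,): to(500,-60,187,90)
E
```

```text
t: 40.03
ee_pos: [559.4, 19.2, 191.9]
orientation: [1.705, 2.628, 0.008]
ft_force: [1.5, 0.6, 0.6]
width: 87.2
grasp_force: 0.0
key 76 ((554.03662109375, 22.005584716796875), (51.090904235839844, 17.952062606811523), 4.080229759216309)
t 40.1 at [558.1  19.2 189.3] tool delta after turn [-79.2 -58.1   2.3] twist [ 0.41  0.11 24.04] q6 -0.41
```

The key sprang back to 4°, its rest angle. Now the bowls: base C, gripping each at its +x rim. First I go over bowl A and re-measure.

```bash
python3 -m creep '{"delta_pos":[[0,0,0],[0,0,0],[0,0,0],[0,0,0],[-0.018,0.009,0],[-0.027,0.013,0],[-0.027,0.013,0],[-0.027,0.013,0],[-0.027,0.013,0],[-0.027,0.013,0],[-0.024,0.012,0],[-0.01,0.005,0],[0,0,0],[0,0,0]],"twist":[[0,0,6],[0,0,6],[0,0,6],[0,0,6],[0,0,0],[0,0,0],[0,0,0],[0,0,0],[0,0,0],[0,0,0],[0,0,0],[0,0,0],[0,0,0],[0,0,0]]}' 0.45;python3 - <<'E'
from h import *
p,P=cloud("top");_,S=cloud("side");cv2.imwrite("pics/top6.png",p[:,:,::-1])
for c in((597,-165),(587,-349),(422,-151),(402,-337)):
    for C in(P,S):
        r=zs(near(C,c,80),47,58);r=r[np.hypot(*(r[:,:2]-c).T)>30];print(len(r),len(r) and circ(r,51.).round(1))
to(648.5,-168,39,90)
E
```

```text
t: 41.25
ee_pos: [645.9, -167.1, 184.3]
orientation: [-2.221, -2.22, 0.001]
ft_force: [0.1, 0.7, -0.0]
width: 39.4
grasp_force: 0.0
157 [ 598.2 -165.4   51. ]
99 [ 594.4 -164.6   51. ]
0 0
82 [ 584.7 -347.4   51. ]
165 [ 422.8 -149.5   51. ]
108 [ 419.2 -149.    51. ]
0 0
83 [ 400.3 -334.7   51. ]
t 41.4 at [ 645.9 -166.   184.8] tool delta after turn [ -2.    2.6 145.8] twist [-0.09 -0.04  0.07] q6 -0.27
```

```bash
python3 -m creep '{"delta_pos":[[-0.002,0.0025,0.025],[0,0,0.03],[0,0,0.03],[0,0,0.025],[0,0,0.017],[0,0,0.01],[0,0,0.006],[0,0,0.002],[0,0,0]],"twist":[[0,0,0],[0,0,0],[0,0,0],[0,0,0],[0,0,0],[0,0,0],[0,0,0],[0,0,0],[0,0,0]]}'; python3 -m creep '{"delta_pos":[[0,0,0],[0,0,0],[0,0,0],[0,0,0],[0,0,0],[0,0,0],[0,0,0]],"twist":[[0,0,0],[0,0,0],[0,0,0],[0,0,0],[0,0,0],[0,0,0],[0,0,0]]}' 0.02;  python3 -m creep '{"delta_pos":[[0,0,-0.005],[0,0,-0.012],[0,0,-0.02],[0,0,-0.025],[0,0,-0.025],[0,0,-0.025],[0,0,-0.015],[0,0,0]],"twist":[[0,0,0],[0,0,0],[0,0,0],[0,0,0],[0,0,0],[0,0,0],[0,0,0],[0,0,0]]}'; python3 -c "
from h import *
to(473,-152.5,66,90)
p,P=cloud('side');cv2.imwrite('pics/s7.png',cv2.resize(p[100:260,290:490],None,fx=3,fy=3)[:,:,::-1])"
```

```text
t: 42.1
ee_pos: [649.7, -168.8, 40.9]
orientation: [2.22, 2.222, 0.0]
ft_force: [-1.1, -1.4, -0.2]
width: 39.4
grasp_force: 0.0
t: 42.68
ee_pos: [649.4, -169.4, 40.7]
orientation: [2.221, 2.222, -0.0]
ft_force: [-0.5, -0.5, 1.6]
width: 5.1
grasp_force: 28.8
t: 43.35
ee_pos: [651.8, -169.8, 172.4]
orientation: [2.216, 2.217, 0.006]
ft_force: [0.7, -0.2, -1.7]
width: 4.9
grasp_force: 28.9
t 43.4 at [ 651.8 -169.8  172.4] tool delta after turn [  17.3 -178.8  106.4] twist [0.41 0.11 0.03] q6 -0.27
```

View pics/s7.png

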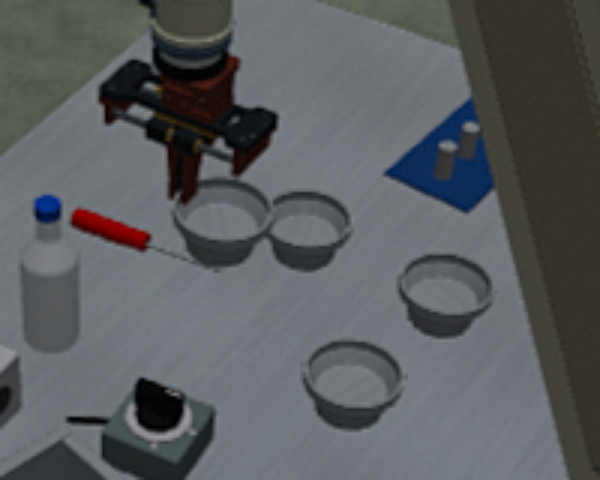

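The bowl at (222,215) is held level and the others are undisturbed. The key at (158,400) is back at rest. Next it goes over base C.

```bash
python3 -m creep '{"delta_pos":[[0.001,-0.012,0],[0.002,-0.02,0],[0.002,-0.025,0],[0.002,-0.025,0],[0.002,-0.025,0],[0.002,-0.025,0],[0.002,-0.02,0],[0.002,-0.015,0],[0.001,-0.009,0],[0,0,0],[0,0,0],[0,0,0]],"twist":[[0,0,0],[0,0,0],[0,0,0],[0,0,0],[0,0,0],[0,0,0],[0,0,0],[0,0,0],[0,0,0],[0,0,0],[0,0,0],[0,0,0]]}';  python3 -m creep '{"delta_pos":[[0,0,0.01],[0,0,0.02],[0,0,0.02],[0,0,0.015],[0,0,0.007],[0,0,0.003],[0,0,0],[0,0,0]],"twist":[[0,0,0],[0,0,0],[0,0,0],[0,0,0],[0,0,0],[0,0,0],[0,0,0],[0,0,0]]}'; python3 -c "
from h import *
to(473.7,-153.9,64.7,90)
_,S=cloud('side')
for c,a in(((420,-150),48),((420,-150),82)):
    r=zs(near(S,c,75),a,a+12);print(len(r),circ(r,51.).round(1),r[:,2].max())"
```

```text
t: 44.4
ee_pos: [474.4, -153.5, 167.3]
orientation: [2.22, 2.222, 0.001]
ft_force: [0.4, -0.3, -1.9]
width: 4.9
grasp_force: 28.8
t: 45.07
ee_pos: [473.9, -153.5, 92.6]
orientation: [2.22, 2.222, 0.0]
ft_force: [0.9, -1.1, -0.8]
width: 5.7
grasp_force: 28.8
t 45.1 at [ 473.9 -153.5   92.6] tool delta after turn [-0.4 -0.2 27.9] twist [0.03 0.01 0.03] q6 -0.34
88 [ 422.2 -156.    51. ] 59.85335736359593
170 [ 421.2 -148.7   51. ] 93.92900352628294
```

Well aligned. I lower it gently.

```bash
python3 -m creep '{"delta_pos":[[0,0,0.004],[0,0,0.004],[0,0,0.004],[0,0,0.004],[0,0,0.003],[0,0,0.002],[0,0,0.002],[0,0,0.001],[0,0,0.001],[0,0,0]],"twist":[[0,0,0],[0,0,0],[0,0,0],[0,0,0],[0,0,0],[0,0,0],[0,0,0],[0,0,0],[0,0,0],[0,0,0]]}'; python3 -m creep '{"delta_pos":[[0,0,0.001],[0,0,0.0005],[0,0,0]],"twist":[[0,0,0],[0,0,0],[0,0,0]]}'
```

```text
t: 45.95
ee_pos: [473.3, -153.3, 67.2]
orientation: [-2.221, -2.222, 0.0]
ft_force: [0.2, 0.4, -1.7]
width: 5.1
grasp_force: 28.8
t: 46.2
ee_pos: [473.5, -153.4, 65.9]
orientation: [2.221, 2.222, 0.0]
ft_force: [0.8, 1.0, -0.6]
width: 5.3
grasp_force: 28.8
```

```bash
python3 -m creep '{"delta_pos":[[0,0,0.0005],[0,0,0.0005],[0,0,0]],"twist":[[0,0,0],[0,0,0],[0,0,0]]}'; python3 -m creep '{"delta_pos":[[0,0,0.0005],[0,0,0]],"twist":[[0,0,0],[0,0,0]]}'
```

```text
t: 46.45
ee_pos: [473.6, -153.4, 65.0]
orientation: [2.221, 2.222, 0.0]
ft_force: [0.8, -0.2, -0.2]
width: 5.2
grasp_force: 28.8
t: 46.62
ee_pos: [473.8, -153.4, 64.7]
orientation: [2.22, 2.221, 0.001]
ft_force: [1.7, 1.1, 3.5]
width: 5.2
grasp_force: 28.8
```

```bash
python3 -m creep '{"delta_pos":[[0,0,0],[0,0,0],[0,0,0],[0,0,0],[0,0,-0.01],[0,0,-0.02],[0,0,-0.03],[0,0,-0.03],[0,0,-0.03]],"twist":[[0,0,0],[0,0,0],[0,0,0],[0,0,0],[0,0,0],[0,0,0],[0,0,0],[0,0,0],[0,0,0]]}' 0.45; python3 -m creep '{"delta_pos":[[-0.018,0.0156,0],[-0.025,0.021,0],[-0.025,0.021,0],[-0.025,0.021,0],[-0.025,0.021,0],[-0.025,0.021,0],[-0.025,0.021,0],[-0.02,0.016,0],[-0.01,0.008,0],[0,0,0],[0,0,0],[0,0,0]],"twist":[[0,0,0],[0,0,0],[0,0,0],[0,0,0],[0,0,0],[0,0,0],[0,0,0],[0,0,0],[0,0,0],[0,0,0],[0,0,0],[0,0,0]]}'; python3 - <<'E'
from h import *
p,P=cloud("top");_,S=cloud("side");cv2.imwrite("pics/top8.png",p[:,:,::-1])
for c,a in(((422,-151),71),((587,-349),47),((402,-337),47)):
    for C in(P,S):
        r=zs(near(C,c,80),a,a+11);r=r[np.hypot(*(r[:,:2]-c).T)>30];print(len(r),len(r) and circ(r,51.).round(1))
to(639.3,-351.6,40.5,90)
E
```

```text
t: 47.37
ee_pos: [472.9, -153.2, 186.1]
orientation: [-2.22, -2.222, 0.0]
ft_force: [0.4, 0.1, -0.2]
width: 39.8
grasp_force: 0.0
t: 48.37
ee_pos: [638.2, -350.4, 184.4]
orientation: [-2.22, -2.221, 0.0]
ft_force: [0.3, -0.9, 0.3]
width: 39.2
grasp_force: 0.0
250 [ 423.8 -148.8   51. ]
113 [ 420.6 -148.1   51. ]
247 [ 588. -347.   51.]
78 [ 584.4 -346.    51. ]
0 0
85 [ 400.4 -333.9   51. ]
t 48.5 at [ 638.4 -350.3  184.6] tool delta after turn [ -1.3   0.9 144.1] twist [-0.03 -0.02  0.06] q6 -0.52
```

View pics/top8.png

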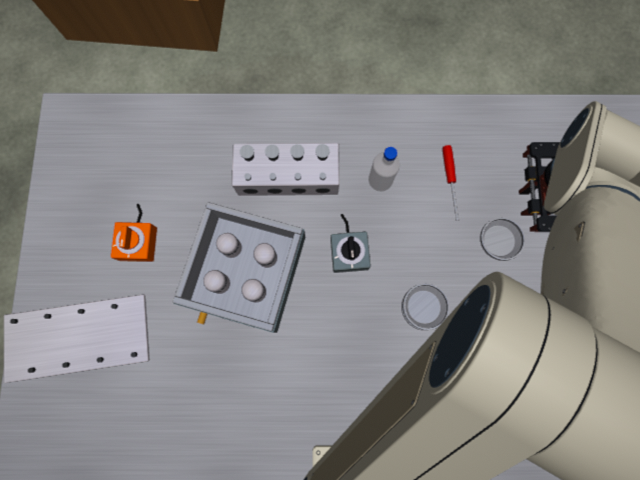

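Bowl A is nested in C at (425,306). Next I pick up B at (502,239).

```bash
python3 -m creep '{"delta_pos":[[-0.001,0.001,0.025],[0,0,0.03],[0,0,0.03],[0,0,0.025],[0,0,0.017],[0,0,0.01],[0,0,0.005],[0,0,0.002],[0,0,0]],"twist":[[0,0,0],[0,0,0],[0,0,0],[0,0,0],[0,0,0],[0,0,0],[0,0,0],[0,0,0],[0,0,0]]}'; python3 -m creep '{"delta_pos":[[0,0,0],[0,0,0],[0,0,0],[0,0,0],[0,0,0],[0,0,0],[0,0,0]],"twist":[[0,0,0],[0,0,0],[0,0,0],[0,0,0],[0,0,0],[0,0,0],[0,0,0]]}' 0.02;  python3 -m creep '{"delta_pos":[[0,0,-0.005],[0,0,-0.012],[0,0,-0.02],[0,0,-0.025],[0,0,-0.025],[0,0,-0.025],[0,0,-0.025],[0,0,0],[0,0,0]],"twist":[[0,0,0],[0,0,0],[0,0,0],[0,0,0],[0,0,0],[0,0,0],[0,0,0],[0,0,0],[0,0,0]]}'; python3 -c "
from h import *
to(473.7,-153.7,88.7,90)"
```

```text
t: 49.22
ee_pos: [640.4, -352.3, 41.1]
orientation: [2.22, 2.222, 0.0]
ft_force: [-0.4, 0.0, -0.9]
width: 39.4
grasp_force: 0.0
t: 49.8
ee_pos: [639.9, -352.2, 40.6]
orientation: [-2.221, -2.222, 0.0]
ft_force: [-1.3, 0.6, 2.9]
width: 5.1
grasp_force: 29.3
t: 50.55
ee_pos: [641.1, -352.8, 179.9]
orientation: [2.218, 2.219, 0.002]
ft_force: [-0.3, 0.7, -2.1]
width: 4.9
grasp_force: 29.3
t 50.5 at [ 641.1 -352.8  179.9] tool delta after turn [ 199.1 -167.4   91.2] twist [0.21 0.12 0.03] q6 -0.52
```

```bash
python3 -m creep '{"delta_pos":[[0.015,-0.0126,0],[0.025,-0.021,0],[0.025,-0.021,0],[0.025,-0.021,0],[0.025,-0.021,0],[0.025,-0.021,0],[0.025,-0.021,0],[0.018,-0.015,0],[0.01,-0.0086,0],[0.005,-0.004,0],[0,0,0],[0,0,0],[0,0,0]],"twist":[[0,0,0],[0,0,0],[0,0,0],[0,0,0],[0,0,0],[0,0,0],[0,0,0],[0,0,0],[0,0,0],[0,0,0],[0,0,0],[0,0,0],[0,0,0]]}';  python3 -m creep '{"delta_pos":[[0,0,0.01],[0,0,0.02],[0,0,0.015],[0,0,0.01],[0,0,0.005],[0,0,0],[0,0,0]],"twist":[[0,0,0],[0,0,0],[0,0,0],[0,0,0],[0,0,0],[0,0,0],[0,0,0]]}'; python3 -c "
from h import *
to(473.7,-154.2,88.7,90)
_,S=cloud('side')
r=zs(near(S,(420,-150),75),74,81);print(len(r),circ(r,51.).round(1),r[:,2].max())"
```

```text
t: 51.63
ee_pos: [474.9, -155.2, 177.4]
orientation: [2.221, 2.221, 0.001]
ft_force: [-0.4, -0.7, -1.5]
width: 5.0
grasp_force: 29.6
t: 52.22
ee_pos: [473.9, -154.6, 117.2]
orientation: [-2.221, -2.221, 0.0]
ft_force: [-0.9, 0.2, -1.4]
width: 4.8
grasp_force: 29.6
t 52.2 at [ 473.9 -154.6  117.2] tool delta after turn [ 0.4 -0.2 28.5] twist [-0.02 -0.01  0.01] q6 -0.34
53 [ 412.5 -151.1   51. ] 80.02593176522873
```

```bash
python3 -m creep '{"delta_pos":[[0.0003,0,0.004],[0,0,0.004],[0,0,0.004],[0,0,0.004],[0,0,0.003],[0,0,0.002],[0,0,0.002],[0,0,0.002],[0,0,0.001],[0,0,0]],"twist":[[0,0,0],[0,0,0],[0,0,0],[0,0,0],[0,0,0],[0,0,0],[0,0,0],[0,0,0],[0,0,0],[0,0,0]]}'; python3 -m creep '{"delta_pos":[[0,0,0.0005],[0,0,0.0005],[0,0,0.0005],[0,0,0]],"twist":[[0,0,0],[0,0,0],[0,0,0],[0,0,0]]}';python3 -m creep '{"delta_pos":[[0,0,0.0005],[0,0,0]],"twist":[[0,0,0],[0,0,0]]}'
```

```text
t: 53.1
ee_pos: [473.6, -154.0, 91.3]
orientation: [-2.221, -2.222, 0.0]
ft_force: [-2.0, 0.7, 2.5]
width: 5.0
grasp_force: 29.7
t: 53.43
ee_pos: [474.0, -154.1, 90.2]
orientation: [2.221, 2.222, 0.0]
ft_force: [-1.8, 1.0, 5.0]
width: 4.7
grasp_force: 29.9
t: 53.6
ee_pos: [474.0, -154.1, 89.7]
orientation: [2.221, 2.222, 0.0]
ft_force: [-1.2, 2.2, 4.9]
width: 4.9
grasp_force: 30.0
```

```bash
python3 -m creep '{"delta_pos":[[0,0,0.0005],[0,0,0.0005],[0,0,0]],"twist":[[0,0,0],[0,0,0],[0,0,0]]}';python3 -m creep '{"delta_pos":[[0,0,0.0005],[0,0,0]],"twist":[[0,0,0],[0,0,0]]}'
```

```text
t: 53.85
ee_pos: [473.6, -154.0, 88.5]
orientation: [-2.221, -2.222, 0.0]
ft_force: [-2.8, 0.5, 2.3]
width: 4.9
grasp_force: 29.6
t: 54.02
ee_pos: [473.9, -154.1, 88.0]
orientation: [2.221, 2.222, 0.0]
ft_force: [-1.4, 0.5, 5.9]
width: 5.2
grasp_force: 29.8
```

```bash
python3 -m creep '{"delta_pos":[[0,0,0],[0,0,0],[0,0,0],[0,0,0],[0,0,-0.01],[0,0,-0.02],[0,0,-0.03],[0,0,-0.03],[0,0,-0.01]],"twist":[[0,0,0],[0,0,0],[0,0,0],[0,0,0],[0,0,0],[0,0,0],[0,0,0],[0,0,0],[0,0,0]]}' 0.45; python3 -m creep '{"delta_pos":[[-0.015,-0.002,0],[-0.025,-0.0025,0],[-0.025,-0.0025,0],[-0.025,-0.0025,0],[-0.025,-0.0025,0],[-0.025,-0.0025,0],[-0.025,-0.0025,0],[-0.015,-0.0015,0],[-0.005,0,0],[0,0,0],[0,0,0]],"twist":[[0,0,0],[0,0,0],[0,0,0],[0,0,0],[0,0,0],[0,0,0],[0,0,0],[0,0,0],[0,0,0],[0,0,0],[0,0,0]]}'; python3 - <<'E'
from h import *
p,P=cloud("top");q,S=cloud("side");cv2.imwrite("pics/s9.png",cv2.resize(q[100:260,290:490],None,fx=3,fy=3)[:,:,::-1])
for c,a in(((422,-151),95),((402,-337),47)):
    for C in(P,S):
        r=zs(near(C,c,80),a,a+11);r=r[np.hypot(*(r[:,:2]-c).T)>30];print(len(r),len(r) and circ(r,51.).round(1), len(r) and np.median(r[:,2]))
to(455.1,-339.1,40.5,90)
E
```

```text
t: 54.77
ee_pos: [475.8, -154.7, 192.2]
orientation: [2.217, 2.218, 0.004]
ft_force: [1.6, 0.6, -0.3]
width: 39.4
grasp_force: 0.0
t: 55.68
ee_pos: [455.1, -338.2, 187.6]
orientation: [-2.22, -2.221, -0.0]
ft_force: [-0.0, 0.9, -0.3]
width: 39.7
grasp_force: 0.0
274 [ 420.9 -151.2   51. ] 99.30197703413239
96 [ 417.5 -151.1   51. ] 97.5783259078213
273 [ 403.8 -334.4   51. ] 50.931948330419345
82 [ 400.6 -334.    51. ] 49.10639242793184
t 55.8 at [ 455.3 -337.8  187.7] tool delta after turn [ -1.3  -0.2 147.2] twist [-0.03 -0.04  0.08] q6 -0.66
```

View pics/s9.png

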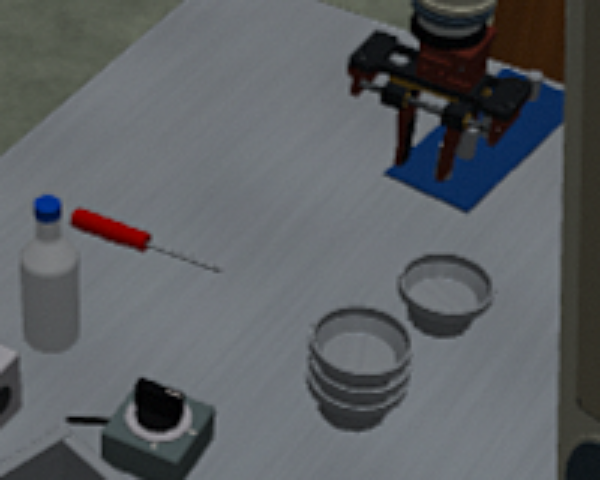

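```bash
python3 - <<'E'
from h import *
for n in("top","side"):
    _,P=cloud(n)
    for c,a in(((421,-151),91),((404,-334),43)):
        r=zs(near(P,c,56),a,a+16);d=np.hypot(*(r[:,:2]-c).T);r=r[d>49]
        A=np.c_[r[:,:2]-c,np.ones(len(r))];x=np.linalg.lstsq(A,r[:,2],rcond=None)[0];print(n,len(r),np.degrees(x[:2]).round(2),x[2].round(1))
E
```

```text
top 289 [-0.24  0.31] 98.3
top 305 [-0.42  0.11] 50.0
side 104 [ 0.06 -0.12] 95.8
side 96 [-0.02  0.62] 47.6
```

The stack of three at (360,365) is level and has the right height, with 48.2 mm between its rim and bowl D's. Last I pick up bowl D at (445,295).

```bash
python3 -m creep '{"delta_pos":[[-0.001,0,0.025],[0,0,0.03],[0,0,0.03],[0,0,0.028],[0,0,0.017],[0,0,0.01],[0,0,0.005],[0,0,0.002],[0,0,0]],"twist":[[0,0,0],[0,0,0],[0,0,0],[0,0,0],[0,0,0],[0,0,0],[0,0,0],[0,0,0],[0,0,0]]}'; python3 -m creep '{"delta_pos":[[0,0,0],[0,0,0],[0,0,0],[0,0,0],[0,0,0],[0,0,0],[0,0,0]],"twist":[[0,0,0],[0,0,0],[0,0,0],[0,0,0],[0,0,0],[0,0,0],[0,0,0]]}' 0.02;  python3 -m creep '{"delta_pos":[[0,0,-0.005],[0,0,-0.012],[0,0,-0.02],[0,0,-0.025],[0,0,-0.025],[0,0,-0.025],[0,0,-0.025],[0,0,-0.02],[0,0,0],[0,0,0]],"twist":[[0,0,0],[0,0,0],[0,0,0],[0,0,0],[0,0,0],[0,0,0],[0,0,0],[0,0,0],[0,0,0],[0,0,0]]}'; python3 -c "
from h import *
to(473.0,-155,112.7,90)"
```

```text
t: 56.63
ee_pos: [455.8, -340.1, 41.4]
orientation: [2.22, 2.222, 0.0]
ft_force: [0.1, -0.7, 0.2]
width: 39.3
grasp_force: 0.0
t: 57.22
ee_pos: [455.4, -340.1, 41.2]
orientation: [2.221, 2.222, 0.0]
ft_force: [-0.8, 0.3, 2.1]
width: 5.2
grasp_force: 29.0
t: 58.05
ee_pos: [455.8, -340.4, 199.3]
orientation: [2.219, 2.22, 0.001]
ft_force: [0.0, -0.8, -1.2]
width: 5.3
grasp_force: 29.0
t 58.0 at [ 455.8 -340.4  199.3] tool delta after turn [185.4  17.2  86.6] twist [0.14 0.1  0.03] q6 -0.66
```

```bash
python3 -m creep '{"delta_pos":[[0.012,0.001,0],[0.022,0.002,0],[0.025,0.0025,0],[0.025,0.0025,0],[0.025,0.0025,0],[0.025,0.0025,0],[0.025,0.0025,0],[0.015,0.0015,0],[0.0098,0.0006,0],[0,0,0],[0,0,0],[0,0,0]],"twist":[[0,0,0],[0,0,0],[0,0,0],[0,0,0],[0,0,0],[0,0,0],[0,0,0],[0,0,0],[0,0,0],[0,0,0],[0,0,0],[0,0,0]]}';  python3 -m creep '{"delta_pos":[[0,0,0.01],[0,0,0.02],[0,0,0.015],[0,0,0.008],[0,0,0.003],[0,0,0],[0,0,0]],"twist":[[0,0,0],[0,0,0],[0,0,0],[0,0,0],[0,0,0],[0,0,0],[0,0,0]]}'; python3 -c "
from h import *
to(473.0,-156.3,113.2,90)"
```

```text
t: 59.05
ee_pos: [472.7, -156.6, 197.5]
orientation: [-2.221, -2.222, 0.001]
ft_force: [0.1, -0.1, -1.6]
width: 5.0
grasp_force: 29.0
t: 59.63
ee_pos: [473.1, -156.6, 142.0]
orientation: [2.221, 2.221, 0.0]
ft_force: [0.5, -0.8, -1.7]
width: 5.2
grasp_force: 29.0
t 59.6 at [ 473.1 -156.6  142. ] tool delta after turn [ 0.3 -0.1 28.8] twist [0.01 0.01 0.  ] q6 -0.34
```

```bash
python3 -m creep '{"delta_pos":[[0,0,0.004],[0,0,0.004],[0,0,0.004],[0,0,0.004],[0,0,0.003],[0,0,0.002],[0,0,0.002],[0,0,0.002],[0,0,0.001],[0,0,0]],"twist":[[0,0,0],[0,0,0],[0,0,0],[0,0,0],[0,0,0],[0,0,0],[0,0,0],[0,0,0],[0,0,0],[0,0,0]]}'; python3 -m creep '{"delta_pos":[[0,0,0.0005],[0,0,0.0005],[0,0,0.0005],[0,0,0]],"twist":[[0,0,0],[0,0,0],[0,0,0],[0,0,0]]}';python3 -m creep '{"delta_pos":[[0,0,0.0005],[0,0,0]],"twist":[[0,0,0],[0,0,0]]}'
```

```text
t: 60.47
ee_pos: [472.7, -156.2, 115.6]
orientation: [-2.221, -2.222, 0.0]
ft_force: [0.1, -0.5, -1.8]
width: 5.2
grasp_force: 29.0
t: 60.8
ee_pos: [472.9, -156.2, 114.4]
orientation: [2.221, 2.222, 0.0]
ft_force: [-0.8, -0.7, -1.4]
width: 5.4
grasp_force: 29.0
t: 60.97
ee_pos: [473.0, -156.3, 114.0]
orientation: [2.221, 2.222, 0.0]
ft_force: [0.5, 1.3, -1.5]
width: 5.1
grasp_force: 29.0
```

```bash
python3 -m creep '{"delta_pos":[[0,0,0.0005],[0,0,0.0005],[0,0,0]],"twist":[[0,0,0],[0,0,0],[0,0,0]]}';python3 -m creep '{"delta_pos":[[0,0,0.0005],[0,0,0]],"twist":[[0,0,0],[0,0,0]]}'
```

```text
t: 61.22
ee_pos: [473.4, -156.4, 113.3]
orientation: [2.22, 2.221, 0.001]
ft_force: [0.5, 0.8, 3.9]
width: 5.1
grasp_force: 29.0
t: 61.38
ee_pos: [473.7, -156.5, 113.0]
orientation: [2.22, 2.221, 0.001]
ft_force: [1.9, 0.1, 7.4]
width: 5.7
grasp_force: 29.0
```

Seated at 113, as expected. I release, lift, retreat and check.

```bash
python3 -m creep '{"delta_pos":[[0,0,0],[0,0,0],[0,0,0],[0,0,0],[0,0,-0.01],[0,0,-0.02],[0,0,-0.03],[0,0,-0.03],[0,0,-0.02]],"twist":[[0,0,0],[0,0,0],[0,0,0],[0,0,0],[0,0,0],[0,0,0],[0,0,0],[0,0,0],[0,0,0]]}' 0.45; python3 -m creep '{"delta_pos":[[-0.02,0,0],[-0.03,0,0],[-0.03,0,0],[-0.03,0,0],[-0.03,0,0],[-0.03,0,0],[-0.03,0,0],[-0.02,0,0],[0,0,0],[0,0,0]],"twist":[[0,0,0],[0,0,0],[0,0,0],[0,0,0],[0,0,0],[0,0,0],[0,0,0],[0,0,0],[0,0,0],[0,0,0]]}'; python3 - <<'E'
from h import *
c=(422,-150)
for n in("top","side"):
    p,P=cloud(n);cv2.imwrite(f"pics/{n}10.png",p[:,:,::-1])
    r=zs(near(P,c,75),113,130);b=circ(r,51.);r=r[abs(np.hypot(*(r[:,:2]-b[:2]).T)-51)<4]
    x=np.linalg.lstsq(np.c_[r[:,:2]-b[:2],np.ones(len(r))],r[:,2],rcond=None)[0];print(n,len(r),b.round(1),np.degrees(x[:2]).round(2),x[2].round(1))
    k=zs(near(P,(555,22),45),86,103);print("key",cv2.minAreaRect(k[:,:2].astype(np.float32)))
    for c2 in((541,224),(458,246),(565,311),(478,335)): print(np.nanmedian(near(P,c2,8),0).round(1))
E
```

```text
t: 62.13
ee_pos: [473.5, -156.4, 225.5]
orientation: [2.219, 2.22, 0.002]
ft_force: [0.3, -0.1, 0.6]
width: 39.6
grasp_force: 0.0
t: 62.97
ee_pos: [472.5, -376.8, 222.6]
orientation: [-2.223, -2.22, -0.0]
ft_force: [-1.0, 0.9, 0.2]
width: 39.5
grasp_force: 0.0
top 354 [ 423.3 -151.7   51. ] [0.1  0.46] 121.9
key ((556.743896484375, 22.335651397705078), (50.03140640258789, 14.396804809570312), 4.853280067443848)
[540.5 223.8 108.5]
[458.5 246.1 108.5]
[565.1 310.9 109.4]
[478.4 334.6 108.8]
side 190 [ 420.2 -151.8   51. ] [-0.39 -0.16] 119.5
key ((554.1477661132812, 23.19875717163086), (52.092247009277344, 18.858192443847656), 1.4769811630249023)
[540.6 224.4 106.2]
[459.1 246.5 105.9]
[562.5 312.  107.4]
[478.3 334.7 105.9]
```

View pics/side10.png

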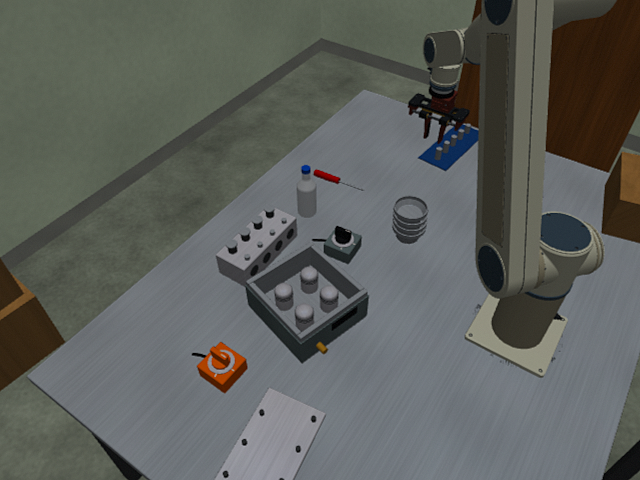

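The stack of four at (410,218) is straight and level, 72 mm above a single bowl as it should be. The four pistons stand in the tank around (307,295), the key is at rest, and the other things are in place.

```bash
python3 -c "
from workcell import *
print(close_job())"
```

```text
the job is handed in; nothing more can be done
None
```

I handed the job in at about 63 s: all four pistons stand upright in the tank, the start key was turned clockwise to its stop and sprang back, and the four bowls are nested in one level stack on the bench with nothing else moved.

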